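Push a loaf tin into a proving bay past its sprung flaps

ROBOT

A 6-joint arm with a two-finger parallel gripper is mounted at the origin on the work surface. World frame = base frame: x ahead of the robot, y to its left, z up, the work surface at z = 0. Lengths are in m, angles in rad, forces in N, time in s.
With the tool pointing down it reaches from about 0.375 to 0.9 m from the base axis. Payload 3.1 kg.
Tool frame: the origin (TCP) lies between the finger pads; the fingertips stand 11 mm ahead of it and the grasp point (between the pads) lies 8 mm behind it; z points along the fingers, y is the line along which they close (so a half turn about z gives the same grasp; the last joint's range is limited). The gripper opens to 87 mm and grips with 3 to 60 N. Pads are 19 mm wide; open, the fingers measure 117 mm over their backs; the gripper's body (75 mm by 190 mm) begins 51 mm behind the grasp point.
Start: joints at [-1.504, 0.527, 1.433, -0, 1.181, -0.178], TCP at [0.152, -0.606, 0.234] pointing down, gripper open.
Joint ranges: [-3.08, 3.08], [-0.75, 2.2], [0.22, 2.44], [-1.43, 4.57], [0, 2.65], [-2.85, 2.85]. Speed limits (rad/s): [2.79, 2.79, 3.14, 3.14, 3.14, 3.14].

INTERFACE

Orientations are given as a unit quaternion [x, y, z, w].
In Python, from rig import robot gives the robot as it stands.
- The arm moves only by the tool move_arm, never from a script. Its argument "moves" is text: rows parted by semicolons, each of 7 numbers parted by spaces: the shift along the tool's x, y, z in units of 100 mm (1.0 is 100 mm), then the turn, a rotation vector about the tool's x, y, z in units of 90 degrees (1.0 is 90 degrees), then the opening, from 0 (shut) to 1 (fully open). A call has 1 to 12 rows; each row is the pose to reach, as a shift and turn from the pose commanded when the call began, along the tool's axes at that moment; what a row does not reach only later rows make up. A row lasts 1/10 s, in which the tool goes at most 50 mm and 8.59 degrees, less where a joint would pass 70% of its speed; a pose out of reach is approached as far as the arm can. A call with a number of a shift or a turn outside -1 to 1 is refused whole. A call with a gripper value outside its range is refused whole. The fingers move at their own pace and stop on an object; "squeeze" is the grip in N (left out, the last holds). Time passes only in rows, so rows that repeat a pose let the fingers close. It gives the time, the measured TCP pose, the force, the opening and the grip force at its end, in the units of the state.
- robot.get_obs(): the state, without advancing time (a new reading comes with each control period).
- robot.camera(name): name is "scene" or "top"; returns a dict with "image" (400x640x3 uint8, red, green, blue), "intrinsics" (3x3 intrinsics, pixels), "extrinsics" (4x4, takes a point from world to camera coordinates). Camera axes: x right, y up, looking along -z (the intrinsics and any distortion apply to the point x, -y, -z); pixel columns grow to the right and rows downward; lengths in m; the calibration is good to about 2 mm. A picture is of the moment at which its call begins. There is no depth.
- robot.hand_in(): hands the job in; it is judged then, once.
The state is a dict: "time": time; "q": joint angles; "joint_velocities": joint speeds; "joint_torque": joint torques, N m; "position": TCP position; "tool_rot": TCP orientation; "ft_force": force on the tool from outside, world axes, zero at the start; "moment": the same for the moment, N m; "grip_width": finger opening in m; "grip_force": force on a finger pad.
Only numpy, scipy, OpenCV 4.12 (cv2) and the standard library are available. Lean on these libraries where they do the work, as an engineer would, in place of code of your own. Each camera call takes 0.05 s, during which the arm holds its last target. There are 200 camera calls.

TASK

Load the lidded loaf tin into the green proving bay through its mouth, end first: keep it level, let its end push the two orange sprung flaps inward, and push it on under the clear cover until it is past them and both flaps have sprung fully shut behind it. Leave the bowl, the jar and the rolling pin where they are.

Things in the scene. Friction and masses are not known exactly. Their poses are not given: they have to be found in the camera images.
- tin_mid (a point): Centre of the loose lidded loaf tin, a closed dark steel box with a bright lid: 180 mm long (its x axis), 60 mm wide (y), 50 mm high (z); about 0.3 to 0.6 kg. It stands on the worktop, so this point is 25 mm up. Both ends are alike.
- bowl: Blue ceramic bowl, loose, 116 mm across, 55 mm high; origin at the centre of its underside. It and the tin may have swapped sides. Leave alone.
- jar: Glass jar with a wooden cap, loose, 80 mm across, 130 mm high, on the right of the bay; origin at the centre of its underside. Leave alone.
- pin: Wooden rolling pin, loose, 280 mm long (its x axis), 41 mm thick in the middle, lying on a dark wooden rest on the left of the bay; origin at its centre. Leave alone.
- bay: Green proving bay, fixed: a straight lane 94 mm wide between two side blocks 66 mm high (200 mm wide outside). Origin: middle of the mouth, at worktop height; x points along the lane (away from the robot), y left, z up. Lane floor level with the worktop; end wall at x = 250 mm, then a block 100 mm high. Lane open above up to x = 85 mm; beyond, a clear cover, underside 62 mm up, top 66.
- flap_left (a joint): Left flap of the mouth (orange, 42 mm long, 4 thick, 4 to 59 mm up), on an upright hinge in the left (+y) jamb (x = 4, y = +45 mm of the bay). 0 = shut, across the lane; swings only inward, to 1.7 rad. A spring shuts it (0.02 N m shut, 0.06 at 1.2 rad). Lies along the tin's side at about 1.2 while the tin passes; can shut once the tin's rear end is some 48 mm in from the mouth and nothing is between.
- flap_right (a joint): Right flap of the mouth (orange, 42 mm long, 4 thick, 4 to 59 mm up), on an upright hinge in the right (-y) jamb (x = 4, y = -45 mm of the bay). 0 = shut, across the lane; swings only inward, to 1.7 rad. A spring shuts it (0.02 N m shut, 0.06 at 1.2 rad). Lies along the tin's side at about 1.2 while the tin passes; can shut once the tin's rear end is some 48 mm in from the mouth and nothing is between.

How it is judged:
On the way:
1. the tin's leading end has pushed both flaps in and holds them open (value of joint each of flap_left, flap_right above 0.6 rad and x of tin_mid in the frame of bay between -0.06 and 0.08 m and y of tin_mid in the frame of bay between -0.03 and 0.03 m), for 0.1 s.
At the end, for the whole second after the job is handed in: The tin lies flat on the floor of the bay's lane, wholly past the flaps (its centre 130 mm or more in from the mouth), and both flaps are shut (within 0.1 rad) (x of tin_mid in the frame of bay between 0.13 and 0.17 m and y of tin_mid in the frame of bay between -0.03 and 0.03 m and height (world z) of tin_mid below 0.035 m and angle between tin_mid's own z axis and vertical below 0.1 rad and value of joint each of flap_left, flap_right below 0.1 rad); the robot touches nothing.
It fails at once if the tin is tipped more than 0.35 rad (angle between tin_mid's own z axis and vertical above 0.35 rad).
It fails at once if the bowl is moved more than 30 mm (distance of bowl from where it was at the start of the episode above 0.03 m).
It fails at once if the jar is moved more than 30 mm (distance of jar from where it was at the start of the episode above 0.03 m).
It fails at once if the rolling pin is moved more than 30 mm (distance of pin from where it was at the start of the episode above 0.03 m).
It also fails if it takes over 58 s, if anything falls off the work surface, if the arm or the gripper's body presses on something with over 40 N, if the wrist force passes 120 N, or if a joint passes its speed limit or range.

## Working session

There is one attempt and no reset: what is moved stays moved. The work goes in short steps, Python scripts to look and compute and a tool call to move; the robot and the scene stay as the last step left them, time stands still between calls to the robot, and variables do not carry over. Pictures are saved under pics/ and viewed, at most 10 in all, crops included, and the job is handed in when it is done.

Besides the shell and the picture viewer there is one more tool, called after "Emit:" as a command line: name --argument value ..., lists and objects as JSON in quotes. move_arm: Moves the arm, as the interface text tells. Shifts and turns lie within -1 to 1; 1 stands for 100 mm of shift or 90 degrees of turn. Its arguments: {"type":"object","properties":{"moves":{"type":"string"},"squeeze":{"type":"number"}},"required":["moves"]}

```bash
mkdir -p pics; ls; python3 - <<'E'
from rig import robot
import cv2
for n in("top","scene"):
    c=robot.camera(n);cv2.imwrite(f"pics/{n}0.png",c["image"][:,:,::-1]);print(c["intrinsics"],c["extrinsics"])
o=robot.get_obs();print(o)
E
```

```text
pics
[[366.51485993   0.         326.29905934]
 [  0.         366.51485993 197.21666957]
 [  0.           0.           1.        ]] [[-0.01937812 -0.99962427 -0.01938555  0.01046396]
 [ 0.98772915 -0.02214563  0.15459851 -0.55340758]
 [-0.15496973 -0.01615185  0.98778717 -0.90458555]
 [ 0.          0.          0.          1.        ]]
[[478.86070644   0.         321.37191471]
 [  0.         478.86070644 209.39236676]
 [  0.           0.           1.        ]] [[ 0.83835716  0.54485966  0.01688854 -0.47576761]
 [-0.29429932  0.42631553  0.85536131  0.10493089]
 [ 0.45885203 -0.72206857  0.51775651 -1.38487791]
 [ 0.          0.          0.          1.        ]]
{'time': 0.1, 'q': array([-1.50347898e+00,  5.28375297e-01,  1.43376887e+00,  2.47651034e-05,
        1.18139335e+00, -1.78529068e-01]), 'joint_velocities': array([ 0.00052402, -0.00233854, -0.00279698,  0.00012853, -0.00023498,
       -0.00168497]), 'joint_torque': array([ 3.82627659e-04, -4.40983987e+01, -1.77151448e+01,  6.35401905e-02,
        5.34087536e-02, -3.86658292e-05]), 'position': array([ 0.15208524, -0.60556172,  0.23266986]), 'tool_rot': array([ 9.92454560e-01,  1.22609140e-01,  6.54783222e-05, -9.70292511e-04]), 'ft_force': array([ 0.18774768, -0.09870626, -0.078517  ]), 'moment': array([-0.03113787, -0.00428799,  0.06904134]), 'grip_force': 0.0, 'grip_width': 0.08721049624219068}
```

View pics/top0.png

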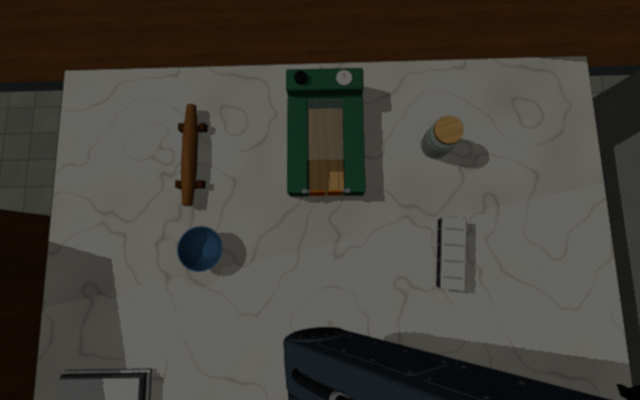

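View pics/scene0.png

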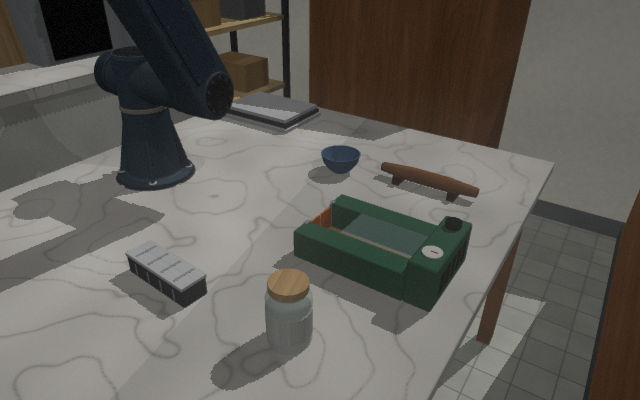

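The top view shows the tin at about (452,254), with its lid roughly at columns 441–467 and rows 218–291. The bay's mouth is near row 193, columns 288–364. The bowl is at (200,249), the jar at (445,135) and the pin at (189,155). I'll zoom in for the corners.

```bash
cat > h.py <<'E'
import numpy as np,cv2
from rig import robot
def ray(c,u,v,z):
    K,E=c["intrinsics"],c["extrinsics"];R,t=E[:3,:3],E[:3,3]
    d=np.linalg.solve(K,[u,v,1]);d=R.T@(d*[1,-1,-1]);o=-R.T@t
    return o+d*(z-o[2])/d[2]
def proj(c,p):
    K,E=c["intrinsics"],c["extrinsics"];q=E[:3,:3]@np.array(p)+E[:3,3];q=K@(q*[1,-1,-1]);return q[:2]/q[2]
E
python3 - <<'E'
from h import *
im=cv2.imread("pics/top0.png")
a=cv2.resize(im[208:300,425:480],None,fx=6,fy=6,interpolation=cv2.INTER_CUBIC)
b=cv2.resize(im[60:205,278:374],None,fx=4,fy=4,interpolation=cv2.INTER_CUBIC)
o=np.zeros((600,750,3),np.uint8);o[:a.shape[0],:a.shape[1]]=a;o[:b.shape[0],350:350+b.shape[1]]=b
cv2.imwrite("pics/crop.png",cv2.convertScaleAbs(o,alpha=1.4))
E
```

```text
(no output)
```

View pics/crop.png

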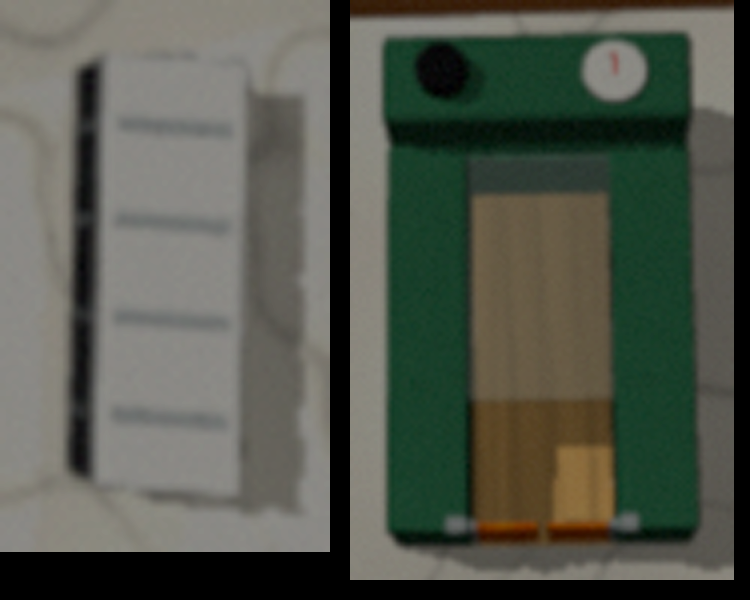

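The crop shows the lid corners at about (103,57), (248,66), (240,495) and (95,485). The bay's block-top outline runs from (388,145) to (390,532) on the left and from (690,148) to (697,532) on the right.

```bash
python3 - <<'E'
from h import *
np.set_printoptions(precision=4,suppress=True)
c=robot.camera("top");s=robot.camera("scene")
P=np.array([ray(c,(u+.5)/6-.5+425,(v+.5)/6-.5+208,.05) for u,v in[(103,57),(248,66),(240,495),(95,485)]])
B=np.array([ray(c,(u-350+.5)/4-.5+278,(v+.5)/4-.5+60,.066) for u,v in[(388,145),(390,532),(690,148),(697,532),(470,400),(614,400)]])
print(P,P.mean(0));e=(P[0]+P[1]-P[2]-P[3])/2;print("len",np.linalg.norm(e),"yaw",np.arctan2(e[1],e[0]),"w",np.linalg.norm(P[0]-P[1]))
print(B);e=B[0]-B[1]+B[2]-B[3];print("bay yaw",np.arctan2(e[1],e[0]),np.arctan2(*(B[1]-B[3])[[0,1]]))
m=(B[1]+B[3])/2;print("mouth",m)
for p in P: print("tin",proj(s,p))
for p in B[:4]: print("bay",proj(s,p))
for u,v in[(200,249)]: print("bowl",ray(c,u,v,.03))
print(ray(c,450,127,.13),ray(c,189,155,.05))
E
```

```text
[[ 0.495  -0.2923  0.05  ]
 [ 0.4899 -0.3527  0.05  ]
 [ 0.3144 -0.3357  0.05  ]
 [ 0.3195 -0.2771  0.05  ]] [ 0.4047 -0.3144  0.05  ]
len 0.17625953122498605 yaw -0.09120470017199175 w 0.06060166111589663
[[ 0.8232  0.0968  0.066 ]
 [ 0.5639  0.0962  0.066 ]
 [ 0.8156 -0.1022  0.066 ]
 [ 0.5595 -0.0977  0.066 ]
 [ 0.6486  0.0446  0.066 ]
 [ 0.6464 -0.0477  0.066 ]]
bay yaw -0.007639762158006896 0.02266629478244108
mouth [ 0.5617 -0.0007  0.066 ]
tin [207.3974 273.1416]
tin [181.8122 289.333 ]
tin [127.2095 252.7161]
tin [151.9889 239.8775]
bay [444.5536 227.5924]
bay [342.2035 194.3576]
bay [402.7396 274.2226]
bay [293.8324 230.4199]
bowl [0.4275 0.3279 0.03  ]
[ 0.7039 -0.3029  0.13  ] [0.6731 0.3582 0.05  ]
```

Emit:
move_arm --moves "0.3 -0.2 0 0 0 0.07 1; 0.6 -0.4 0 0 0 0.14 1; 0.9 -0.6 0 0 0 0.21 1; 1 -0.7 0 0 0 0.215 1; 1 -0.7 0 0 0 0.215 1"

```text
time: 0.7
position: [0.2329, -0.5122, 0.2335]
tool_rot: [0.999, -0.044, -0.0, -0.001]
ft_force: [-0.4, -0.5, -0.2]
grip_width: 0.0874
grip_force: 0.0
```

```bash
cat >> h.py <<'E'
from scipy.spatial.transform import Rotation as Ro
def to(p,yaw):
    o=robot.get_obs();R=Ro.from_quat(o["tool_rot"]);x=R.as_matrix()[:,0]
    T=Ro.from_euler("z",yaw)*Ro.from_euler("x",np.pi)
    print("pos",o["position"].round(4),"yaw",np.arctan2(x[1],x[0]).round(4),"t",o["time"])
    print("shift",(R.inv().apply(np.array(p)-o["position"])/.1).round(3),"turn",((R.inv()*T).as_rotvec()/(np.pi/2)).round(4))
E
python3 -c "
from h import *
to([.405,-.315,.12],-.091)"
```

```text
pos [ 0.2329 -0.5122  0.2335] yaw -0.0879 t 0.7
shift [ 1.542 -2.114  1.137] turn [-0.0008  0.0004  0.002 ]
```

Emit:
move_arm --moves "0.25 -0.3 0.1 0 0 0 1; 0.5 -0.65 0.25 0 0 0 1; 0.75 -1 0.4 0 0 0 1; 0.75 -1 0.4 0 0 0 1"

```text
time: 1.1
position: [0.3167, -0.417, 0.1915]
tool_rot: [0.999, -0.043, -0.001, -0.003]
ft_force: [-0.6, 0.5, -0.1]
grip_width: 0.0869
grip_force: 0.0
```

Emit:
move_arm --moves "0.25 -0.3 0.1 0 0 0 1; 0.5 -0.65 0.25 0 0 0 1; 0.75 -1 0.4 0 0 0 1; 0.75 -1 0.4 0 0 0 1; 0.75 -1 0.4 0 0 0 1"

```text
time: 1.6
position: [0.4002, -0.3299, 0.1534]
tool_rot: [0.999, -0.045, 0.0, 0.001]
ft_force: [-0.2, -0.4, -0.4]
grip_width: 0.0869
grip_force: 0.0
```

```bash
python3 -c "
from h import *
to([.405,-.315,.022],-.091)
c=robot.camera('top');cv2.imwrite('pics/top1.png',c['image'][:,:,::-1])
c=robot.camera('scene');cv2.imwrite('pics/sc1.png',cv2.resize(c['image'][150:350,60:310,::-1],None,fx=3,fy=3))"
```

```text
pos [ 0.4002 -0.3299  0.1534] yaw -0.0898 t 1.6
shift [ 0.035 -0.155  1.314] turn [ 0.0009 -0.0001  0.0008]
```

View pics/sc1.png

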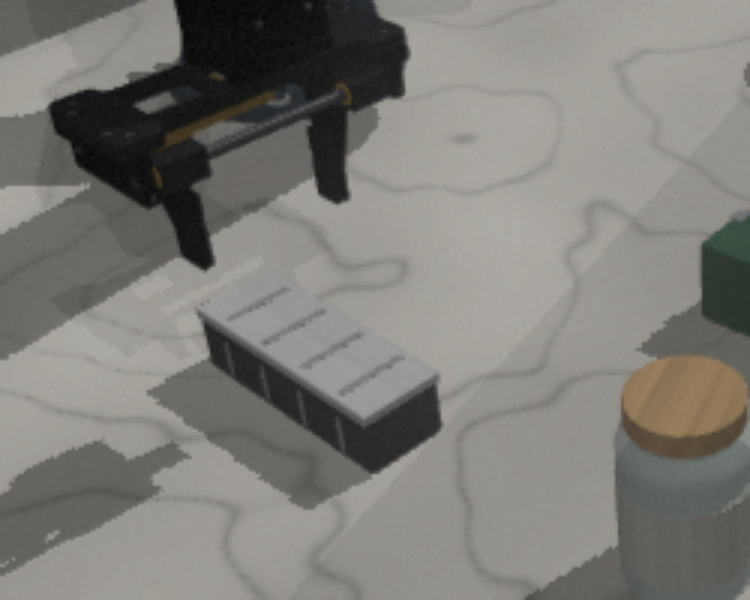

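The scene crop shows the fingers above and straddling the tin. The lid corners at full-frame (127,253) and (183,290) agree with my estimate to about 2 px. I'll descend and grip.

Emit:
move_arm --moves "0.03 -0.15 0.2 0 0 0 1; 0.03 -0.15 0.5 0 0 0 1; 0.03 -0.15 0.8 0 0 0 1; 0.03 -0.15 1 0 0 0 1; 0.03 -0.15 1 0 0 0 1"

```text
time: 2.2
position: [0.4026, -0.3149, 0.0518]
tool_rot: [0.999, -0.047, -0.001, -0.001]
ft_force: [-0.5, 0.0, -0.5]
grip_width: 0.0872
grip_force: 0.0
```

Emit:
move_arm --moves "0 0 0.15 0 0 0 1; 0 0 0.3 0 0 0 1; 0 0 0.3 0 0 0 1; 0 0 0.3 0 0 0 0; 0 0 0.3 0 0 0 0; 0 0 0.3 0 0 0 0; 0 0 0.3 0 0 0 0; 0 0 0.3 0 0 0 0" --squeeze 35

```text
time: 3.0
position: [0.4048, -0.3153, 0.0243]
tool_rot: [0.999, -0.046, 0.001, 0.001]
ft_force: [-1.5, -3.0, 3.3]
grip_width: 0.0598
grip_force: 35.0
```

Emit:
move_arm --moves "0 0 -0.1 0 0 0 0; 0 0 -0.3 0 0 0 0; 0 0 -0.5 0 0 0 0; 0 0 -0.5 0 0 0 0"

```text
time: 3.4
position: [0.4048, -0.314, 0.0753]
tool_rot: [0.999, -0.046, 0.001, 0.001]
ft_force: [-0.6, 0.0, -6.8]
grip_width: 0.0597
grip_force: 35.0
```

```bash
python3 -c "
from h import *
to([.42,0.001,.07],-.012);print(robot.get_obs()['moment'])
c=robot.camera('top');cv2.imwrite('pics/top2.png',c['image'][:,:,::-1])
c=robot.camera('scene');cv2.imwrite('pics/sc2.png',cv2.resize(c['image'][150:350,60:310,::-1],None,fx=3,fy=3))"
```

```text
pos [ 0.4048 -0.314   0.0753] yaw -0.0918 t 3.4
shift [-0.138 -3.151  0.047] turn [ 0.0011 -0.0013 -0.0508]
[-0.04949328 -0.06633144 -0.0182835 ]
```

View pics/sc2.png

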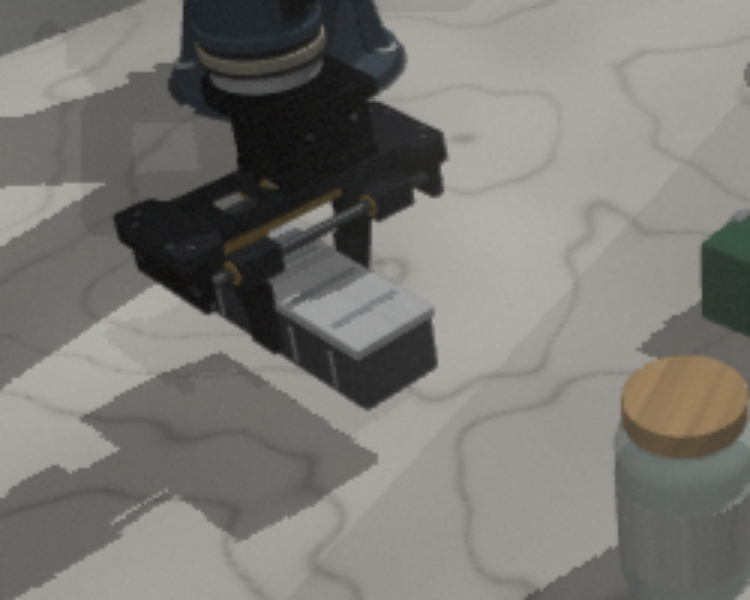

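The tin is gripped at its centre, level and about 50 mm up. Next I carry it across to the front of the mouth.

Emit:
move_arm --moves "0 -0.15 0 0 0 -0.01 0; 0 -0.4 0 0 0 -0.02 0; 0 -0.7 0 0 0 -0.04 0; 0 -1 0 0 0 -0.05 0; 0 -1 0 0 0 -0.05 0"

```text
time: 4.0
position: [0.4099, -0.2075, 0.0722]
tool_rot: [1.0, -0.005, -0.004, -0.004]
ft_force: [-0.5, 1.2, -6.4]
grip_width: 0.0596
grip_force: 35.0
```

Emit:
move_arm --moves "0 -0.3 0 0 0 0 0; 0 -0.6 0 0 0 0 0; 0 -0.9 0 0 0 0 0; 0 -1 0 0 0 0 0; 0 -1 0 0 0 0 0"

```text
time: 4.5
position: [0.4136, -0.1124, 0.073]
tool_rot: [1.0, -0.005, -0.001, -0.001]
ft_force: [-0.9, 0.3, -5.4]
grip_width: 0.0597
grip_force: 35.0
```

Emit:
move_arm --moves "0 -0.3 0 0 0 0 0; 0 -0.6 0 0 0 0 0; 0 -0.9 0 0 0 0 0; 0 -1 0 0 0 0 0; 0 -1 0 0 0 0 0"

```text
time: 5.0
position: [0.4164, -0.0142, 0.0734]
tool_rot: [1.0, -0.006, 0.0, 0.0]
ft_force: [-0.2, 0.3, -5.5]
grip_width: 0.0595
grip_force: 35.0
```

```bash
python3 -c "
from h import *
to([.43,0.0007,.026],-.012)
c=robot.camera('top');cv2.imwrite('pics/top3.png',cv2.resize(c['image'][150:330,260:400,::-1],None,fx=3.3,fy=3.3,interpolation=2))"
```

```text
pos [ 0.4164 -0.0142  0.0734] yaw -0.0114 t 5.0
shift [ 0.134 -0.15   0.474] turn [ 0.0002 -0.0003  0.0004]
```

View pics/top3.png

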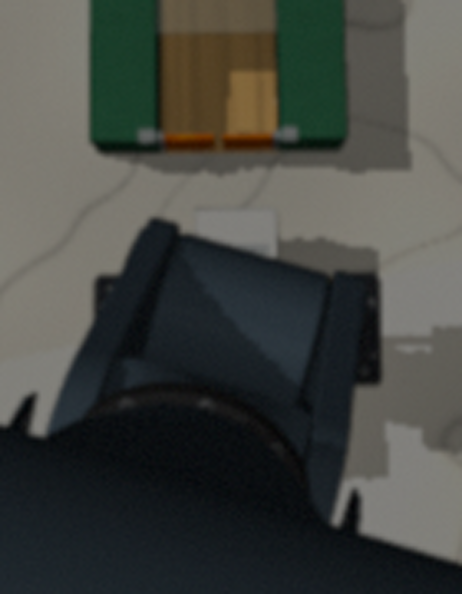

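The top crop shows the tin's front end ahead of the gripper, square to the mouth and about 15 mm right of the lane's centre. I'll shift it left and lower it.

Emit:
move_arm --moves "0.05 -0.08 0.1 0 0 0 0; 0.1 -0.15 0.25 0 0 0 0; 0.13 -0.15 0.4 0 0 0 0; 0.13 -0.15 0.46 0 0 0 0; 0.13 -0.15 0.46 0 0 0 0; 0.13 -0.15 0.46 0 0 0 0"

```text
time: 5.65
position: [0.4292, 0.0001, 0.0274]
tool_rot: [1.0, -0.007, -0.0, -0.0]
ft_force: [0.6, 0.0, -4.6]
grip_width: 0.0598
grip_force: 35.0
```

```bash
python3 -c "
from h import *
to([.537,-.0005,.0255],-.012)"
```

```text
pos [4.292e-01 1.000e-04 2.740e-02] yaw -0.0143 t 5.65
shift [ 1.078 -0.01   0.019] turn [-0.0001  0.0003 -0.0015]
```

Emit:
move_arm --moves "0.15 -0.01 0.01 0 0 0 0; 0.3 -0.01 0.01 0 0 0 0; 0.45 -0.01 0.01 0 0 0 0; 0.55 -0.01 0.01 0 0 0 0; 0.65 -0.01 0.01 0 0 0 0; 0.75 -0.01 0.01 0 0 0 0; 0.85 -0.01 0.01 0 0 0 0; 0.95 -0.01 0.01 0 0 0 0; 1 -0.01 0.01 0 0 0 0; 1 -0.01 0.01 0 0 0 0; 1 -0.01 0.01 0 0 0 0"

```text
time: 6.75
position: [0.5317, -0.0003, 0.027]
tool_rot: [1.0, -0.007, 0.003, 0.0]
ft_force: [2.7, 0.2, -5.4]
grip_width: 0.0595
grip_force: 35.0
```

```bash
python3 -c "
from h import *
to([.537,-.0005,.0245],-.012)
c=robot.camera('top');a=cv2.resize(c['image'][100:220,260:390,::-1],None,fx=3,fy=3,interpolation=2)
c=robot.camera('scene');b=cv2.resize(c['image'][150:270,270:400,::-1],None,fx=3,fy=3,interpolation=2)
cv2.imwrite('pics/m4.png',np.hstack([a,b]))"
```

```text
pos [ 5.317e-01 -3.000e-04  2.700e-02] yaw -0.0136 t 6.75
shift [0.053 0.001 0.025] turn [ 0.0005 -0.0034 -0.001 ]
```

View pics/m4.png

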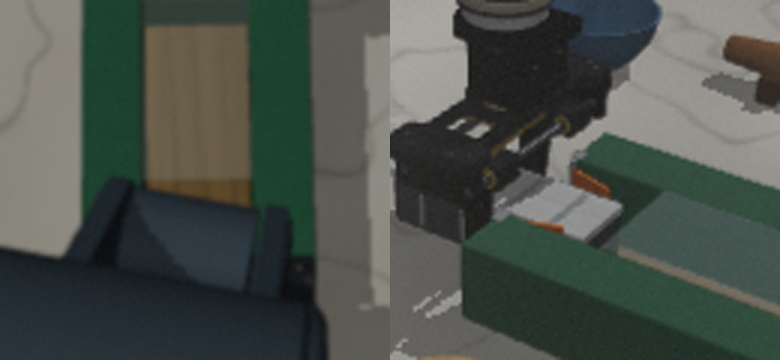

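The scene crop shows the tin between both inward-folded orange flaps at (590,183) and (540,225) in the crop, lying straight. I'll lower it fully, release it, and slide back with the open fingers straddling it.

Emit:
move_arm --moves "0 0 0.025 0 0 0 0; 0 0 0.025 0 0 0 0; 0 0 0.025 0 0 0 1; 0 0 0.025 0 0 0 1; 0 0 0.025 0 0 0 1; 0 0 0.025 0 0 0 1; 0 0 0.025 0 0 0 1; -0.2 0 0.025 0 0 0 1; -0.5 0 0.025 0 0 0 1; -0.8 0 0.025 0 0 0 1; -1 0 0.025 0 0 0 1; -1 0 0.025 0 0 0 1"

```text
time: 8.05
position: [0.425, 0.0024, 0.0241]
tool_rot: [1.0, -0.007, -0.003, -0.001]
ft_force: [0.5, -0.2, 0.8]
grip_width: 0.0873
grip_force: 0.0
```

Emit:
move_arm --moves "-0.1 0 0 0 0 0 1; -0.25 0 0 0 0 0 1; -0.25 0 0 0 0 0 1; -0.25 0 0 0 0 0 0.25; -0.25 0 0 0 0 0 0.25; -0.25 0 0 0 0 0 0.25; -0.25 0 0 0 0 0 0.25; -0.25 0 0 0 0 0 0.25; -0.25 0 0 0 0 0 0.25"

```text
time: 8.95
position: [0.4044, 0.0018, 0.0241]
tool_rot: [1.0, -0.007, 0.0, 0.0]
ft_force: [0.1, 0.0, 0.0]
grip_width: 0.0469
grip_force: 0.0
```

```bash
python3 -c "
from h import *
to([.624,-.0015,.027],-.012)
c=robot.camera('top');a=cv2.resize(c['image'][100:240,260:390,::-1],None,fx=3,fy=3,interpolation=2)
c=robot.camera('scene');b=cv2.resize(c['image'][130:270,250:380,::-1],None,fx=3,fy=3,interpolation=2)
cv2.imwrite('pics/m5.png',np.hstack([a,b]))"
```

```text
pos [0.4044 0.0018 0.0241] yaw -0.0134 t 8.95
shift [ 2.196  0.004 -0.029] turn [ 0.     -0.0001 -0.0009]
```

View pics/m5.png

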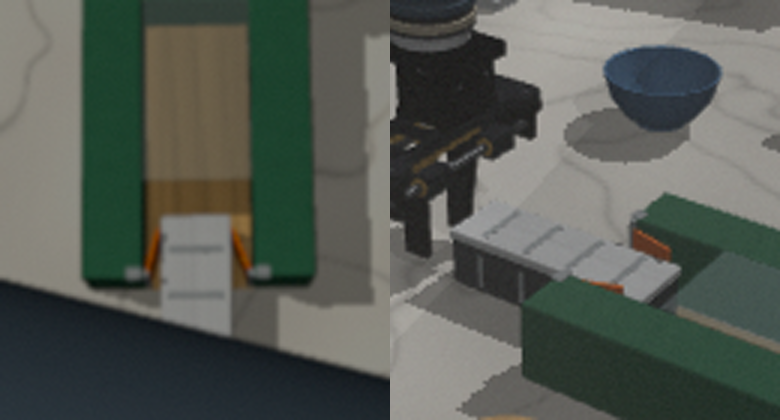

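The tin lies straight in the mouth with both flaps against its sides at about (152,250) and (243,255) in the top crop. The fingers are behind its rear end and still closing.

Emit:
move_arm --moves "0 0 -0.02 0 0 0 0.25; 0 0 -0.02 0 0 0 0.25; 0 0 -0.02 0 0 0 0.25; 0 0 -0.02 0 0 0 0.25; 0 0 -0.02 0 0 0 0.25; 0.1 0 -0.02 0 0 0 0.25; 0.2 0 -0.02 0 0 0 0.25; 0.3 0 -0.02 0 0 0 0.25; 0.4 0 -0.02 0 0 0 0.25; 0.5 0 -0.02 0 0 0 0.25; 0.6 0 -0.02 0 0 0 0.25; 0.6 0 -0.02 0 0 0 0.25"

```text
time: 10.25
position: [0.4611, 0.0021, 0.0259]
tool_rot: [1.0, -0.006, -0.004, -0.001]
ft_force: [-5.8, 0.7, 2.8]
grip_width: 0.0219
grip_force: 3.5
```

Emit:
move_arm --moves "0.1 0 0 0 0 0 0.25; 0.2 0 0 0 0 0 0.25; 0.3 0 0 0 0 0 0.25; 0.4 0 0 0 0 0 0.25; 0.5 0 0 0 0 0 0.25; 0.6 0 0 0 0 0 0.25; 0.7 0 0 0 0 0 0.25; 0.8 0 0 0 0 0 0.25; 0.9 0 0 0 0 0 0.25; 0.9 0 0 0 0 0 0.25"

```text
time: 11.25
position: [0.5519, 0.0006, 0.0257]
tool_rot: [1.0, -0.006, -0.003, -0.001]
ft_force: [-4.4, 0.6, 1.8]
grip_width: 0.0218
grip_force: 3.4
```

```bash
python3 -c "
from h import *
to([.617,-.0015,.027],-.012)
c=robot.camera('top');a=cv2.resize(c['image'][60:200,260:390,::-1],None,fx=3,fy=3,interpolation=2)
c=robot.camera('scene');b=cv2.resize(c['image'][150:290,280:410,::-1],None,fx=3,fy=3,interpolation=2)
cv2.imwrite('pics/m6.png',np.hstack([a,b]))"
```

```text
pos [0.5519 0.0006 0.0257] yaw -0.0124 t 11.25
shift [ 0.651  0.013 -0.017] turn [-0.0006  0.0042 -0.0003]
```

View pics/m6.png

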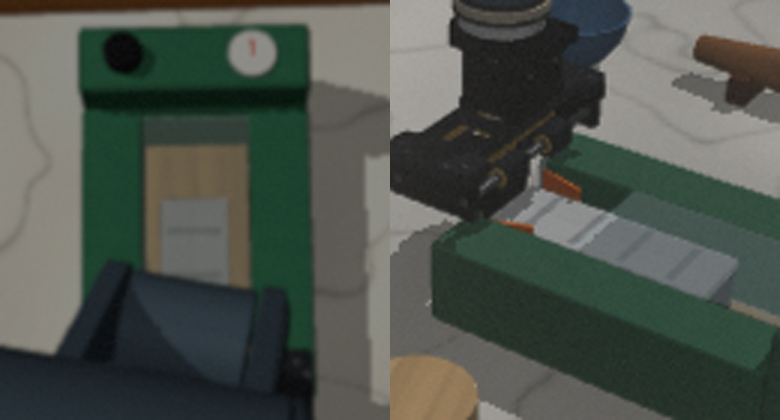

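The tin is straight and moving under the clear cover, with its front end at top-crop row 198. I'll check its front position and then do the last push.

```bash
python3 -c "
from h import *
c=robot.camera('top')
print(ray(c,260+194/3-.33,60+198/3-.33,.05))
print('end wall cue: rear block front-bottom/top', ray(c,260+194/3,60+93/3,.1), ray(c,260+194/3,60+108/3,.066))"
```

```text
[7.44273837e-01 2.68616716e-04 5.00000000e-02]
end wall cue: rear block front-bottom/top [ 0.81817091 -0.00317701  0.1       ] [ 0.8201074  -0.00240416  0.066     ]
```

Emit:
move_arm --moves "0.1 0 0 0 0 0 0.25; 0.2 0 0 0 0 0 0.25; 0.3 0 0 0 0 0 0.25; 0.4 0 0 0 0 0 0.25; 0.5 0 0 0 0 0 0.25; 0.55 0 0 0 0 0 0.25; 0.58 0 0 0 0 0 0.25; 0.58 0 0 0 0 0 0.25; 0.58 0 0 0 0 0 0.25"

```text
time: 12.3
position: [0.6101, -0.0004, 0.0255]
tool_rot: [1.0, -0.006, -0.003, -0.0]
ft_force: [-5.2, -0.8, 1.8]
grip_width: 0.0218
grip_force: 3.0
```

Emit:
move_arm --moves "0.03 0 0 0 0 0 0.25; 0.06 0 0 0 0 0 0.25; 0.06 0 0 0 0 0 0.25; 0.03 0 0 0 0 0 0.25; 0.03 0 -0.1 0 0 0 0.25; 0.03 0 -0.3 0 0 0 0.25; 0.03 0 -0.6 0 0 0 0.25; 0.03 0 -1 0 0 0 0.25; 0.03 0 -1 0 0 0 0.25"

```text
time: 13.2
position: [0.6206, -0.0018, 0.1328]
tool_rot: [1.0, -0.007, 0.008, 0.001]
ft_force: [0.2, -0.4, 0.6]
grip_width: 0.0216
grip_force: 0.0
```

Emit:
move_arm --moves "-0.3 0 -0.3 0 0 0 0.25; -0.6 0 -0.6 0 0 0 0.25; -0.9 0 -0.9 0 0 0 0.25; -1 0 -1 0 0 0 0.25; -1 0 -1 0 0 0 0.25"

```text
time: 13.7
position: [0.5157, 0.0002, 0.228]
tool_rot: [1.0, -0.007, 0.002, 0.0]
ft_force: [0.2, 0.5, -0.4]
grip_width: 0.0217
grip_force: 0.0
```

Emit:
move_arm --moves "-0.3 0.3 -0.1 0 0 0 0.25; -0.6 0.6 -0.1 0 0 0 0.25; -0.9 0.9 -0.1 0 0 0 0.25; -1 1 -0.1 0 0 0 0.25; -1 1 -0.1 0 0 0 0.25"

```text
time: 14.2
position: [0.4138, -0.0999, 0.2352]
tool_rot: [1.0, -0.008, -0.0, -0.0]
ft_force: [0.3, -0.6, 0.4]
grip_width: 0.022
grip_force: 0.0
```

```bash
python3 -c "
from h import *
c=robot.camera('top');a=cv2.resize(c['image'][60:205,270:380,::-1],None,fx=3.5,fy=3.5,interpolation=2)
c=robot.camera('scene');b=cv2.resize(c['image'][160:305,285:395,::-1],None,fx=3.5,fy=3.5,interpolation=2)
cv2.imwrite('pics/m7.png',cv2.convertScaleAbs(np.hstack([a,b]),alpha=1.4))"
```

```text
(no output)
```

View pics/m7.png

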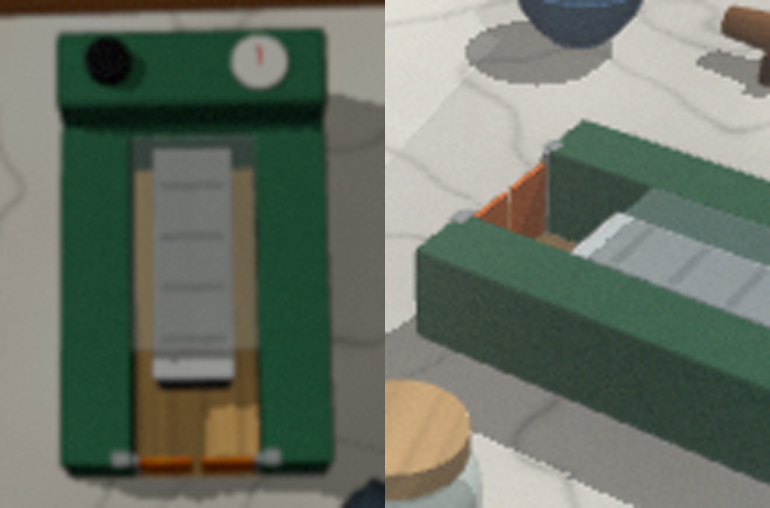

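Both flaps are shut at row 464. The tin runs from row 148 to row 381, with the cover's edge at row 348. I'll compare these with the known bay features.

```bash
python3 -c "
from h import *
c=robot.camera('top')
f=lambda u,v,z:ray(c,270+u/3.5-.36,60+v/3.5-.36,z).round(4)
print('front',f(193,148,.05),'rear',f(193,381,.05));print('cover edge-85:',f(193,348,.066)[0]-.085,'flap x4',f(193,459,.059)[0]-.004,'wall-250',f(193,136,.062)[0]-.25, 'top blk',f(193,104,.1)[0]-.25)"
```

```text
front [ 0.8106 -0.0022  0.05  ] rear [0.6281 0.0013 0.05  ]
cover edge-85: 0.5640000000000001 flap x4 0.5637 wall-250 0.5649 top blk 0.5726
```

```bash
python3 -c "
from rig import robot
print(robot.hand_in())"
```

```text
the job is handed in; nothing more can be done
None
```

The tin is in the bay, straight, with its centre about 155 mm in from the mouth (130–170 mm allowed) and both flaps shut behind it; the job was handed in at about 14 s, and the hand-in gave no verdict.

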